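Let the pan-lid rack out by one hole

TASK

Make the telescopic pan-lid rack one hole longer: press its spring snap button flush with the tube, slide the sleeve outwards by its thumb tab until the button clicks up in the very next hole, and let go. Do not force the rack, and leave the tins, shaker, tumbler and spatula as they are.

Things in the scene. Friction and masses are not known exactly. Their poses are not given: they have to be found in the camera images.
- rack: Steel pan-lid rack: base plate 100 x 400 x 6 mm (x, y, z), a pedestal at its -y end carrying a level telescopic square tube along y. Origin: on the shelf, straight under the snap button's middle. +y: along the tube, the way it extends; z up. Divider wires at y -150, -172 (fixed) and +80, +102 mm (sleeve) reach 130 +- 10 mm up, a pan lid at y -160 160 +- 10 mm. Over 20 N from the robot bends it.
- tube_top (a point): Fixed point of the rack, 75 mm above its origin: nominal middle of the tube's top face at the button. The tube sits on an adjustable post with a rubber bush: its real top may be up to 10 mm higher or lower than this (set anew), and sinks 1 mm per 6 N of load, so feel for it. Sleeve: 30 x 30 mm steel tube, wall 2 mm; three 15 mm square holes in its top, at y 0 (button in it), -35, -70 mm.
- tab_start (a point): Fixed point of the rack, 13 mm to +y of tube_top and 10 mm higher: the nominal middle of the thumb tab's pushing face at the start. The tab is a crosswise steel plate on top of the sleeve, 36 mm wide (x), 4 mm thick, 20 mm tall, moving with the sleeve; it is pushed on its -y face towards +y. A closed fingertip up to 26 mm wide can stand on the button and push the tab at once.
- sleeve (a joint): How far the sleeve has slid out along the rack's +y (m): about 0 with the button in the first hole, 0.035 in the next, 0.070 in the last. About 1.5 mm of play in a hole. It slides with 1.5 N of friction plus the button's rub while the button is under its wall, is locked hard when the button is up in a hole, and stays where it is left.
- snap (a joint): How far the button is pressed down (m): 0 = out, 0.005 = flush, 0.007 = under the wall. Steel dome of 6 mm radius on the fixed inner tube (it does not travel with the sleeve), 5 mm proud of the sleeve. Spring: 2 N out, 4 N flush. Once flush (within 1 mm), pushing the sleeve out makes the hole's edge ride over the dome; after 8 mm the wall keeps it down, and it springs up at the next hole.
- tins: Column of four stacked steel tins, 90 mm across, 172 mm high. Origin at the centre of the underside. Leave alone.
- shaker: Empty glass shaker, 72 mm across, 140 mm high. Origin at the centre of the underside. Leave alone.
- tumbler: Small steel tumbler, 70 mm across, 85 mm high. Origin at the centre of the underside. Leave alone.
- spatula: Yellow silicone spatula, 240 mm long, lying flat along its x axis. Leave alone.

How it is judged:
On the way, in this order (a step that is already met when the one before it is completed fails the run):
1. the button is pressed flush (4 mm or more of its 5 mm) with the sleeve still in the first hole (value of joint snap above 0.004 m and value of joint sleeve below 0.006 m), for 0.05 s.
2. the sleeve is slid out by 15 mm with the button riding under its wall (value of joint sleeve above 0.015 m and value of joint snap above 0.005 m), for 0.02 s.
At the end, for the whole second after the job is handed in: The sleeve rests 35 mm (within 2.5 mm) further out than the first hole, with the snap button up in the next hole (pressed in by less than 1.5 mm) (value of joint sleeve between 0.0325 and 0.0375 m and value of joint snap below 0.0015 m and velocity of joint sleeve between -0.005 and 0.005 m/s); the robot touches nothing.
It fails at once if the robot presses or pushes on the rack with more than 20 N (contact force between any of the fingers, the arm and rack above 20 N).
It fails at once if the sleeve is slid past the next hole (value of joint sleeve above 0.042 m).
It fails at once if tins, shaker, tumbler or spatula are moved by more than 15 mm or tipped (distance of any of tins, shaker, tumbler, spatula from where it was at the start of the episode above 0.015 m or angle between any of tins, shaker, tumbler's own z axis and vertical above 0.3 rad).
It also fails if it takes over 38 s, if anything falls off the work surface, if the arm or the gripper's body presses on something with over 40 N, if the wrist force passes 120 N, or if a joint passes its speed limit or range.

ROBOT

A 6-joint arm with a two-finger parallel gripper is mounted at the origin on the work surface. World frame = base frame: x ahead of the robot, y to its left, z up, the work surface at z = 0. Lengths are in m, angles in rad, forces in N, time in s.
With the tool pointing down it reaches from about 0.35 to 0.85 m from the base axis. Payload 8.1 kg.
Tool frame: the origin (TCP) lies on the mounting face of the last link; the fingertips stand 186 mm ahead of it and the grasp point (between the pads) lies 167 mm ahead of it; z points along the fingers, y is the line along which they close (so a half turn about z gives the same grasp; the last joint's range is limited). The gripper opens to 93 mm and grips with 3 to 60 N. Pads are 15 mm wide; open, the fingers measure 128 mm over their backs; the gripper's body (75 mm by 188 mm) begins 65 mm behind the grasp point.
Start: joints at [-1.387, 0.13, 1.488, -0, 1.523, -0.085], TCP at [0.159, -0.578, 0.405] pointing down, gripper open.
Joint ranges: [-2.96, 2.96], [-0.89, 2.26], [0.02, 2.5], [-1.34, 4.48], [0, 2.73], [-2.66, 2.66]. Speed limits (rad/s): [2.39, 2.39, 2.79, 3.14, 3.14, 3.14].

INTERFACE

Orientations are given as a rotation vector (axis times angle).
In Python, from plant import read_state, read_camera, camera_params, close_job gives the robot as it stands. The module is installed in compiled form; this text tells all that it offers.
- The arm moves only by the tool servo_tool, never from a script. Its argument "increments" is a list of rows, each an object with "slide": the shift along the tool's x, y, z in mm, a list of three; "dr": the turn, a rotation vector about the tool's x, y, z in rad, a list of three; "jaw": the closure, from 0 (fully open) to 1 (shut). In form: [{"slide": [x, y, z], "dr": [ax, ay, az], "jaw": jaw}, ...]. A call has 1 to 20 rows; each row is the pose to reach, as a shift and turn from the pose commanded when the call began, along the tool's axes at that moment; what a row does not reach only later rows make up. A row lasts 1/10 s, in which the tool goes at most 50 mm and 8.59 degrees, less where a joint would pass 70% of its speed; a pose out of reach is approached as far as the arm can. A call with a gripper value outside its range is refused whole. The fingers move at their own pace and stop on an object; "force" is the grip in N (left out, the last holds). Time passes only in rows, so rows that repeat a pose let the fingers close. It gives the time, the measured TCP pose, the force, the opening and the grip force at its end, in the units of the state.
- read_state(): the state, without advancing time (a new reading comes with each control period).
- read_camera(name): name is "scene" or "side" or "wrist"; returns (picture, depth): 480x640x3 uint8, red, green, blue; 480x640 float32, m along the optical axis (not along the pixel's ray), 0 where there is no reading.
- camera_params(name): a dict with "fx", "fy", "cx", "cy" (pixels), "rvec" (rotation vector, rad) and "tvec" (3), from world to camera coordinates, as OpenCV has them. Camera axes: x right, y down, z forward; pixel columns grow to the right and rows downward; lengths in m; the calibration is good to about 2 mm. A picture is of the moment at which its call begins: read the wrist's pose just before it. camera_params takes no time and is no camera call; for the wrist camera it gives the pose at the moment of the call.
- close_job(): hands the job in; it is judged then, once.
The state is a dict: "t": time; "q": joint angles; "dq": joint speeds; "joint_torque": joint torques, N m; "tool_pos": TCP position; "orientation": TCP orientation; "force": force on the tool from outside, world axes, zero at the start; "wrist_torque": the same for the moment, N m; "opening": finger opening in m; "gripper_force": force on a finger pad.
Only numpy, scipy, OpenCV 4.12 (cv2) and the standard library are available. Lean on these libraries where they do the work, as an engineer would, in place of code of your own. Each camera call takes 0.05 s, during which the arm holds its last target. There are 200 camera calls.

## Working session

There is one attempt and no reset: what is moved stays moved. The work goes in short steps, Python scripts to look and compute and a tool call to move; the robot and the scene stay as the last step left them, time stands still between calls to the robot, and variables do not carry over. Pictures are saved under pics/ and viewed, at most 10 in all, crops included, and the job is handed in when it is done.

Besides the shell and the picture viewer there is one more tool, called after "Emit:" by a JSON object that holds its "name" and its "arguments", one argument or row to a line. servo_tool: Moves the arm, as the interface text tells. Its arguments: {"type":"object","properties":{"increments":{"type":"array"},"force":{"type":"number"}},"required":["increments"]}

```bash
mkdir -p pics; cat > h.py <<'E'
import numpy as np, cv2
from plant import *
def cam(n):
    p=camera_params(n); K=np.array([[p['fx'],0,p['cx']],[0,p['fy'],p['cy']],[0,0,1]]); R=cv2.Rodrigues(np.array(p['rvec'],float))[0]; return K,R,np.array(p['tvec'],float).ravel()
def cloud(d,c):
    K,R,t=c; v,u=np.mgrid[0:480,0:640]; P=np.stack([(u-K[0,2])/K[0,0]*d,(v-K[1,2])/K[1,1]*d,d],-1); return (P-t)@R
E
python3 - <<'E'
from h import *
print(read_state())
for n in ["scene","side"]:
    c=cam(n); im,d=read_camera(n); np.savez(n+'0.npz',im=im,d=d,K=c[0],R=c[1],t=c[2]); cv2.imwrite(f'pics/{n}0.png',im[...,::-1]); print(n,-c[1].T@c[2])
E
```

```text
{'t': 0.0, 'q': array([-1.38743295e+00,  1.31181119e-01,  1.48927209e+00, -1.09349334e-05,
        1.52297395e+00, -8.54140706e-02]), 'dq': array([-2.46521010e-04,  1.12495241e-03,  4.70589424e-04, -1.21512712e-03,
       -2.59011544e-05, -8.55331600e-04]), 'joint_torque': array([-5.28540004e-04, -5.59847331e+01, -4.91750908e+01,  7.68283848e-02,
        3.55723849e-02, -1.54303934e-04]), 'tool_pos': array([ 0.15930264, -0.5782361 ,  0.40367915]), 'orientation': array([-3.11145086e+00, -4.20680344e-01,  1.58113762e-04]), 'force': array([-0.12532611, -0.17453371,  0.40556996]), 'wrist_torque': array([ 0.03237751,  0.01102637, -0.02597479]), 'gripper_force': 0.0, 'opening': 0.09317916462022317}
scene [1.25298856 0.67850839 0.69817751]
side [ 0.33130581 -0.60684572  0.7556254 ]
```

View pics/scene0.png

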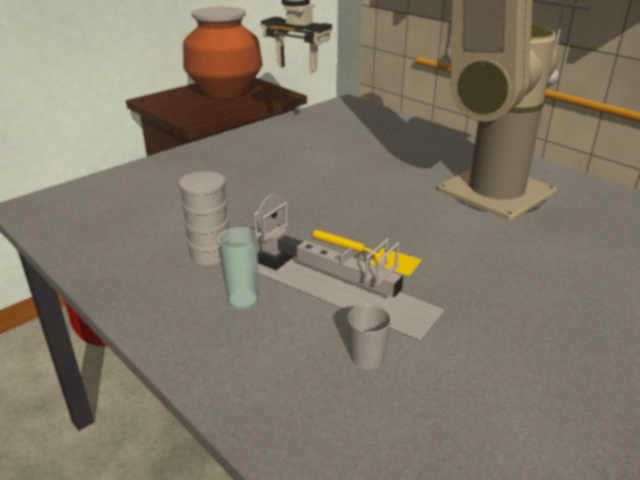

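View pics/side0.png

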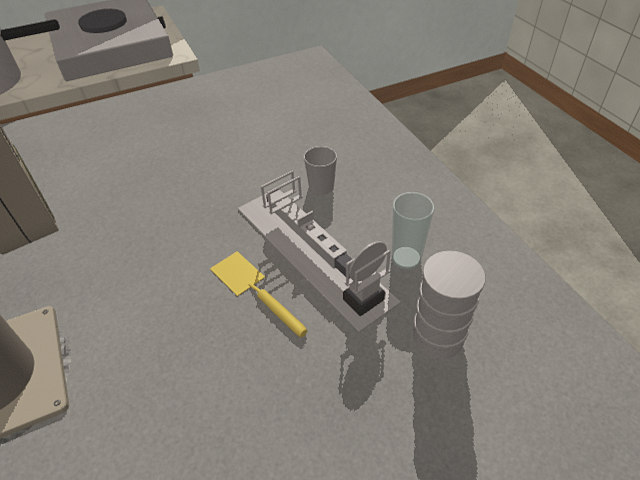

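The scene view shows the rack at about (335,275), with the tins, shaker and tumbler on one side and the spatula on the other. In the side view the sleeve runs from (345,262) to (275,195), with its holes near (333,248) and (322,238), the button near (310,228) and the tab near (305,217).

```bash
python3 - <<'E'
from h import *
z=np.load('side0.npz'); c=(z['K'],z['R'],z['t']); P=cloud(z['d'],c)
im=z['im']
cv2.imwrite('pics/crop.png',cv2.resize(im[165:325,230:430][...,::-1],None,fx=3.75,fy=3.75,interpolation=cv2.INTER_CUBIC))
for n in ['side','scene']:
    z=np.load(n+'0.npz'); P=cloud(z['d'],(z['K'],z['R'],z['t'])); ok=z['d']>0
    X=P[ok&(P[...,0]>.3)&(P[...,0]<.95)&(abs(P[...,1])<.5)]
    print(n,'table z',np.median(X[:,2]))
    for lo,hi in [(.003,.012),(.055,.09),(.09,.2)]:
        m=(ok&(P[...,2]>lo)&(P[...,2]<hi)&(P[...,0]>.3)&(P[...,0]<1)&(abs(P[...,1])<.5)).astype(np.uint8)
        k,l,s,ce=cv2.connectedComponentsWithStats(m)
        for i in range(1,k):
            if s[i,4]>60:
                Q=P[l==i]; r=cv2.minAreaRect((Q[:,:2]*1000).astype(np.float32)); print(n,lo,s[i,:],np.round(r[0]),np.round(r[1]),round(r[2],1),'zmed %.4f max %.4f'%(np.median(Q[:,2]),Q[:,2].max()))
E
```

```text
side table z -0.00035888216269356726
side 0.003 [309 185  25   9  72] [676. 172.] [21. 53.] 65.2 zmed 0.0083 max 0.0120
side 0.003 [ 238  196  163  136 4059] [582.  19.] [101. 400.] 12.5 zmed 0.0053 max 0.0120
side 0.003 [392 256  30  12  83] [731. -94.] [22. 56.] 59.0 zmed 0.0076 max 0.0119
side 0.003 [414 336  49  22 136] [ 675. -277.] [28. 80.] 48.6 zmed 0.0073 max 0.0120
side 0.055 [304 146  33  31 684] [685. 190.] [71. 71.] 23.8 zmed 0.0713 max 0.0869
side 0.055 [ 263  184   90   89 2008] [581.  24.] [ 76. 245.] 11.8 zmed 0.0709 max 0.0899
side 0.055 [403 213  19   6  70] [759. -54.] [ 8. 33.] 50.5 zmed 0.0857 max 0.0899
side 0.055 [392 228  36  23 426] [729. -90.] [33. 65.] 47.7 zmed 0.0728 max 0.0900
side 0.055 [353 265  37  29 461] [ 619. -145.] [76. 19.] 10.0 zmed 0.0777 max 0.0899
side 0.055 [416 299  58  43 704] [ 678. -270.] [46. 89.] 43.9 zmed 0.0780 max 0.0899
side 0.09 [261 170  40  36 305] [564. 107.] [76. 29.] 11.7 zmed 0.1209 max 0.1262
side 0.09 [ 393  192   41   47 1518] [740. -78.] [73. 70.] 59.0 zmed 0.1192 max 0.1417
side 0.09 [ 346  241   45   46 1004] [ 618. 
[... 767 characters left out ...]
0
scene 0.003 [351 358  33  12 121] [698. 204.] [22. 53.] 47.6 zmed 0.0076 max 0.0119
scene 0.055 [184 215  45  28 570] [ 707. -234.] [54. 89.] 59.1 zmed 0.0755 max 0.0900
scene 0.055 [ 257  220  146   73 2651] [589.  -4.] [ 80. 306.] 12.3 zmed 0.0719 max 0.0900
scene 0.055 [222 264  36  24 523] [755. -61.] [32. 64.] 48.1 zmed 0.0731 max 0.0899
scene 0.055 [ 347  305   44   42 1251] [686. 191.] [72. 68.] 52.4 zmed 0.0725 max 0.0886
scene 0.09 [ 178  171   49   58 2316] [ 697. -253.] [90. 92.] 11.7 zmed 0.1491 max 0.1758
scene 0.09 [ 217  194   70   79 2344] [ 676. -100.] [213.  71.] 20.3 zmed 0.1225 max 0.1578
scene 0.09 [365 239  34  39 315] [565. 109.] [78. 28.] 11.8 zmed 0.1219 max 0.1281
```

View pics/crop.png

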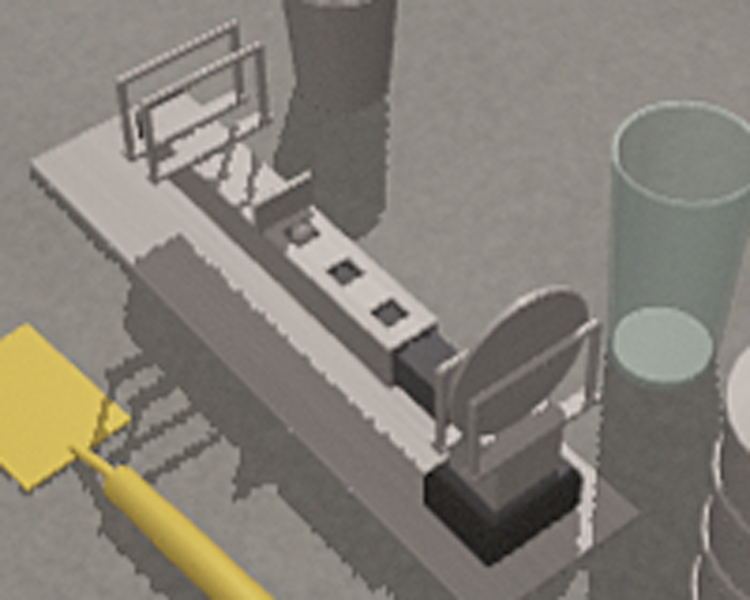

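The crop shows the button in its hole at about (300,230), i.e. full-frame (310,226), with the next holes at (345,271) and (390,314). The tab is at (283,203), just ahead of the button, and nothing stands above it.

```bash
cat >> h.py <<'E'
def ray(c,u,v,zz):
    K,R,t=c; o=-R.T@t; d=R.T@np.array([(u-K[0,2])/K[0,0],(v-K[1,2])/K[1,1],1]); return o+d*(zz-o[2])/d[2]
from scipy.spatial.transform import Rotation as Ro
def delta(tip,yaw):  # slide mm, dr for tip at world 'tip', tool y at angle yaw
    s=read_state(); R=Ro.from_rotvec(s['orientation']); y=np.array([np.cos(yaw),np.sin(yaw),0]); zz=np.array([0,0,-1.]); T=np.stack([np.cross(y,zz),y,zz],1)
    tcp=np.array(tip)-.186*zz
    return np.round(R.inv().apply(tcp-s['tool_pos'])*1000,1),np.round((R.inv()*Ro.from_matrix(T)).as_rotvec(),4)
E
python3 - <<'E'
from h import *
z=np.load('side0.npz'); c=(z['K'],z['R'],z['t']); P=cloud(z['d'],c)
for u,v in [(310,226.3),(322,237.3),(334,248.7),(305.5,219)]:
    print(ray(c,u,v,.077).round(4), P[int(v)-1:int(v)+2,int(u)-1:int(u)+2].reshape(-1,3).mean(0).round(4))
a=np.radians(12.2); ey=np.array([-np.sin(a),np.cos(a)]); ex=np.array([np.cos(a),np.sin(a)])
o=np.array([.583,.018])
for n in ['side','scene']:
    z=np.load(n+'0.npz'); P=cloud(z['d'],(z['K'],z['R'],z['t'])); q=P[...,:2]-o; X=q@ex;Y=q@ey
    m=(z['d']>0)&(abs(X)<.025)&(Y>-.09)&(Y<.13)&(P[...,2]>.068)&(P[...,2]<.086)
    print(n,m.sum(),[ (round(y,3),m2.sum(),round(np.median(P[m2][:,2]),4),(np.percentile(X[m2],[2,98])*1000).round(1)) for y in np.arange(-.085,.12,.015) for m2 in [m&(abs(Y-y)<.0075)] if m2.sum()>8])
    m=(z['d']>0)&(abs(X)<.03)&(Y>-.01)&(Y<.06)&(P[...,2]>.088)&(P[...,2]<.12); print('tab',m.sum(),P[m].mean(0),np.percentile(X[m],[2,50,98]),np.percentile(Y[m],[2,50,98]),P[m][:,2].max())
print(delta([.583,.018,.16],a-np.pi/2))
E
```

```text
[0.5808 0.0144 0.077 ] [0.5816 0.0164 0.0757]
[ 0.5886 -0.0211  0.077 ] [ 0.5922 -0.0129  0.0683]
[ 0.5956 -0.056   0.077 ] [ 0.5996 -0.0478  0.0688]
[0.5812 0.0358 0.077 ] [0.5786 0.0316 0.0819]
side 1350 [(np.float64(-0.085), np.int64(88), np.float64(0.0708), array([-14.7,  14.4])), (np.float64(-0.07), np.int64(87), np.float64(0.0702), array([-13.9,  15.4])), (np.float64(-0.055), np.int64(105), np.float64(0.071), array([-14.7,  15.1])), (np.float64(-0.04), np.int64(87), np.float64(0.0706), array([-14.6,  16.5])), (np.float64(-0.025), np.int64(100), np.float64(0.0709), array([-14.3,  15.9])), (np.float64(-0.01), np.int64(98), np.float64(0.0711), array([-14.7,  15. ])), (np.float64(0.005), np.int64(87), np.float64(0.0712), array([-13.9,  15.2])), (np.float64(0.02), np.int64(112), np.float64(0.0781), array([-17.2,  18.2])), (np.float64(0.035), np.int64(54), np.float64(0.0714), array([-15.4,  14. ])), (np.float64(0.05), np.int64(91), np.float64(0.0713), array([-15.4,  14.4])), (np.float64(0.065), np.int64(83), np.float64(0.0713), array([-14.3,  15.1])), (np.float64(0.08), np.int64(128)
[... 941 characters left out ...]
0.0741), array([-13.4,  20.3])), (np.float64(0.035), np.int64(87), np.float64(0.0725), array([-14. ,  17.9])), (np.float64(0.05), np.int64(84), np.float64(0.0724), array([-14.2,  17.8])), (np.float64(0.065), np.int64(62), np.float64(0.0722), array([-14.,  17.])), (np.float64(0.08), np.int64(95), np.float64(0.075), array([-23. ,  24.4])), (np.float64(0.095), np.int64(70), np.float64(0.0736), array([-20.6,  20.2])), (np.float64(0.11), np.int64(128), np.float64(0.0735), array([-22.4,  23.6]))]
tab 43 [0.58148151 0.03520611 0.09138506] [-0.01593393  0.00117954  0.02082482] [0.01434937 0.01727796 0.0193264 ] 0.09429463298648952
(array([ 566.8, -462.2,   58.6]), array([-0.0017, -0.0001,  0.0558]))
```

Emit:
{"name": "servo_tool", "arguments": {
  "increments": [
    {"slide": [15,-12,1],"dr": [0,0,0],"jaw": 1},
    {"slide": [45,-36,4],"dr": [0,0,0],"jaw": 1},
    {"slide": [80,-64,7],"dr": [0,0,0.01],"jaw": 1},
    {"slide": [115,-93,10],"dr": [0,0,0.01],"jaw": 1},
    {"slide": [150,-122,13],"dr": [0,0,0.015],"jaw": 1},
    {"slide": [185,-150,16],"dr": [0,0,0.02],"jaw": 1},
    {"slide": [220,-179,19],"dr": [0,0,0.02],"jaw": 1},
    {"slide": [255,-208,22],"dr": [0,0,0.025],"jaw": 1},
    {"slide": [290,-236,25],"dr": [0,0,0.03],"jaw": 1},
    {"slide": [325,-265,28],"dr": [0,0,0.03],"jaw": 1},
    {"slide": [360,-294,31],"dr": [0,0,0.035],"jaw": 1},
    {"slide": [395,-322,34],"dr": [0,0,0.04],"jaw": 1},
    {"slide": [430,-351,37],"dr": [0,0,0.045],"jaw": 1},
    {"slide": [465,-379,40],"dr": [0,0,0.05],"jaw": 1},
    {"slide": [500,-408,45],"dr": [-0.001,0,0.055],"jaw": 1},
    {"slide": [530,-432,50],"dr": [-0.0017,0,0.056],"jaw": 1},
    {"slide": [555,-452,55],"dr": [-0.0017,0,0.056],"jaw": 1},
    {"slide": [567,-462,59],"dr": [-0.0017,0,0.056],"jaw": 1},
    {"slide": [567,-462,59],"dr": [-0.0017,0,0.056],"jaw": 1}
  ],
  "force": 10
}}

```text
t: 2.0
tool_pos: [0.5835, 0.0189, 0.3443]
orientation: [3.122, 0.337, -0.003]
force: [-0.9, -1.0, -0.3]
opening: 0.0005
gripper_force: 0.0
```

```bash
python3 - <<'E'
from h import *
s=read_state(); print(s['t'],s['tool_pos'],s['orientation'],s['force'],s['opening'],s['gripper_force'])
c=cam('wrist'); im,d=read_camera('wrist'); np.savez('w1.npz',im=im,d=d,K=c[0],R=c[1],t=c[2])
im2,_=read_camera('side')
o=np.zeros((480,800,3),np.uint8); o[:, :480]=cv2.resize(im,(480,360))[:0].shape and 0
o[:360,:480]=cv2.resize(im,(480,360)); o[:300,480:]=cv2.resize(im2[100:280,230:422],(320,300))
cv2.imwrite('pics/w1.png',o[...,::-1]); print(c)
E
```

```text
2.0 [0.58346602 0.01888473 0.34433681] [ 3.12226596e+00  3.37032556e-01 -3.06236586e-03] [-0.93160021 -1.02562403 -0.34212355] 0.0005087159435917823 0.0
(array([[341.55939039,   0.        , 313.23033232],
       [  0.        , 341.55939039, 240.88563092],
       [  0.        ,   0.        ,   1.        ]]), array([[ 0.21371041, -0.97689654,  0.00100012],
       [-0.94232696, -0.20587765,  0.26388312],
       [-0.2575806 , -0.05733701, -0.96455415]]), array([-0.10648258,  0.53852688,  0.48341412]))
```

View pics/w1.png

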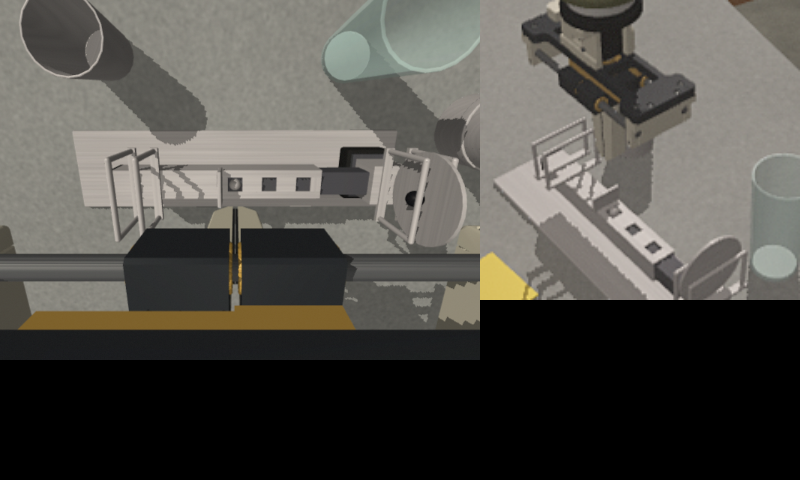

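In the wrist view the button is at about (235,184) in the panel, i.e. (313,245) full-frame. The tab is at panel (220,187), and the beige closed fingertips are at panel (210–260, 207–230). The sleeve runs along the finger closing line, as wanted.

```bash
python3 - <<'E'
from h import *
z=np.load('w1.npz'); c=(z['K'],z['R'],z['t']); P=cloud(z['d'],c); im=z['im']
a=np.radians(12.2); ey=np.array([-np.sin(a),np.cos(a)]); ex=np.array([np.cos(a),np.sin(a)]); o=np.array([.583,.018])
f=lambda p:(np.round(1000*(p[...,:2]-o)@ex,1),np.round(1000*(p[...,:2]-o)@ey,1))
print('tool',f(read_state()['tool_pos']))
q=P[...,:2]-o;X=q@ex;Y=q@ey;ok=z['d']>0
for zl in (.155,.165,.175,.185,.2,.22):
    m=ok&(P[...,2]>zl-.005)&(P[...,2]<zl+.005)&(abs(X)<.03)&(abs(Y)<.05)
    if m.sum()>5: print(zl,m.sum(),np.percentile(X[m],[1,99]).round(4),np.percentile(Y[m],[1,99]).round(4))
m=ok&(abs(X)<.02)&(abs(Y)<.07)&(P[...,2]<.08)&(P[...,2]>.065)
# top face
for y in np.arange(-.08,.07,.01):
    k=m&(abs(Y-y)<.005)
    if k.sum()>5: print(round(y,3),np.median(P[k][:,2]).round(4),np.percentile(X[k],[2,98]).round(4))
k=ok&(abs(X)<.02)&(Y>0.005)&(Y<.03)&(P[...,2]<.1)&(P[...,2]>.08); print('tab Y',np.percentile(Y[k],[1,5,50,95]).round(4),np.percentile(X[k],[2,98]).round(4),P[k][:,2].max())
# dark holes
g=cv2.cvtColor(im,cv2.COLOR_RGB2GRAY); cr=g[215:280,280:440]
b=(cr<110).astype(np.uint8); n,l,s,ce=cv2.connectedComponentsWithStats(b)
for i in range(1,n):
    if 30<s[i,4]<900: u,v=s[i,0]+s[i,2]/2-.5+280,s[i,1]+s[i,3]/2-.5+215; print(s[i],f(ray(c,u,v,.072)))
E
```

```text
tool (np.float64(-0.3), np.float64(-1.0))
0.155 32 [0.0081 0.0104] [-0.0057  0.0063]
0.165 354 [0.0083 0.0106] [-0.0131  0.0141]
0.175 588 [-0.0056  0.0106] [-0.0138  0.015 ]
0.185 628 [0.0083 0.0107] [-0.0146  0.0157]
0.2 144 [0.008  0.0107] [-0.002   0.0033]
0.22 27 [-0.0067  0.0092] [-0.0006  0.0019]
-0.07 0.0708 [-0.0133  0.0164]
-0.06 0.0717 [-0.013   0.0163]
-0.05 0.0718 [-0.013   0.0162]
-0.04 0.0712 [-0.013   0.0162]
-0.03 0.0712 [-0.013   0.0162]
-0.02 0.0719 [-0.013   0.0161]
-0.01 0.0717 [-0.013   0.0161]
-0.0 0.0719 [-0.0132  0.0161]
0.01 0.0718 [-0.0131  0.0161]
0.02 0.0719 [-0.0132  0.0176]
0.03 0.0718 [-0.0131  0.0159]
0.04 0.0718 [-0.0132  0.0158]
0.05 0.0719 [-0.0132  0.0158]
0.06 0.0718 [-0.0134  0.0158]
0.07 0.0717 [-0.014   0.0157]
tab Y [0.0136 0.0136 0.0152 0.0173] [-0.0157  0.0188] 0.09381506611535889
[ 13   8   9  55 136] (np.float64(-2.7), np.float64(13.1))
[145   8  15  39 446] (np.float64(3.9), np.float64(-90.5))
[ 23  21  20  20 283] (np.float64(0.9), np.float64(1.2))
[ 69  22  20  18 337] (np.float64(1.0), np.float64(-34.2))
[114  22  20  18 334] (np.float64(1.1), np.float64(-68.8))
[ 0 59 14  6 58] (np.float64(-24.5), np.float64(21.6))
[ 44  59 116   6 555] (np.float64(-24.4), np.float64(-53.3))
[30 60  8  5 35] (np.float64(-24.9), np.float64(0.3))
```

```bash
python3 - <<'E'
from h import *
z=np.load('w1.npz'); c=(z['K'],z['R'],z['t']); P=cloud(z['d'],c); im=z['im']
a=np.radians(12.2); ey=np.array([-np.sin(a),np.cos(a)]); ex=np.array([np.cos(a),np.sin(a)]); o=np.array([.583,.018])
q=P[...,:2]-o;X=q@ex;Y=q@ey;ok=z['d']>0
for zl in np.arange(.155,.19,.002):
    m=ok&(abs(P[...,2]-zl)<.001)&(abs(X)<.03)&(abs(Y)<.05)
    if m.sum()>3: print(zl.round(3),m.sum(),X[m].min().round(4),X[m].max().round(4),Y[m].min().round(4),Y[m].max().round(4))
print(delta([.583+.001*ex[0]-.0015*ey[0],.018+.001*ex[1]-.0015*ey[1],.09],a-np.pi/2))
E
```

```text
0.159 31 0.0081 0.0104 -0.0059 0.0065
0.161 43 0.0084 0.0105 -0.0068 0.009
0.163 60 0.0081 0.0107 -0.0108 0.0109
0.165 72 0.0083 0.0106 -0.0121 0.0137
0.167 89 0.0082 0.0107 -0.014 0.0142
0.169 90 0.0082 0.0107 -0.0138 0.015
0.171 100 0.0082 0.0106 -0.0141 0.0148
0.173 106 0.0072 0.0108 -0.0135 0.0152
0.175 135 -0.0038 0.0107 -0.0142 0.0154
0.177 126 -0.007 0.0108 -0.0141 0.0153
0.179 121 -0.0065 0.0109 -0.0144 0.0156
0.181 115 0.0084 0.0106 -0.0147 0.0157
0.183 123 0.008 0.0108 -0.0145 0.0157
0.185 122 0.008 0.0107 -0.0146 0.016
0.187 136 0.008 0.0107 -0.015 0.0162
0.189 132 0.0083 0.0108 -0.015 0.0163
(array([ 1.4,  0.4, 69.3]), array([0.0019, 0.0014, 0.0001]))
```

Emit:
{"name": "servo_tool", "arguments": {
  "increments": [
    {"slide": [1,2.7,15],"dr": [0.002,0.001,0],"jaw": 1},
    {"slide": [1.3,2.7,35],"dr": [0.002,0.001,0],"jaw": 1},
    {"slide": [1.3,2.7,52],"dr": [0.002,0.001,0],"jaw": 1},
    {"slide": [1.3,2.7,64],"dr": [0.002,0.001,0],"jaw": 1},
    {"slide": [1.3,2.7,69],"dr": [0.002,0.001,0],"jaw": 1},
    {"slide": [1.3,2.7,70],"dr": [0.002,0.001,0],"jaw": 1},
    {"slide": [1.3,2.7,70],"dr": [0.002,0.001,0],"jaw": 1},
    {"slide": [1.3,2.7,70],"dr": [0.002,0.001,0],"jaw": 1}
  ]
}}

```text
t: 2.9
tool_pos: [0.5856, 0.015, 0.2768]
orientation: [-3.124, -0.334, -0.004]
force: [0.3, 0.6, 0.3]
opening: 0.0007
gripper_force: 0.0
```

```bash
python3 - <<'E'
from h import *
s=read_state(); print(s['t'],s['tool_pos'],s['force'],s['wrist_torque'])
im,d=read_camera('wrist'); im2,_=read_camera('side')
o=np.zeros((420,800,3),np.uint8)
o[:420,:400]=cv2.resize(im[205:331,260:380],(400,420),interpolation=cv2.INTER_CUBIC); o[:400,400:]=cv2.resize(im2[180:280,260:360],(400,400),interpolation=cv2.INTER_CUBIC)
cv2.imwrite('pics/w2.png',o[...,::-1])
E
```

```text
2.9 [0.58560706 0.01496278 0.27680708] [0.27613006 0.61217145 0.25868697] [-0.04108306  0.00846569  0.03975293]
```

View pics/w2.png

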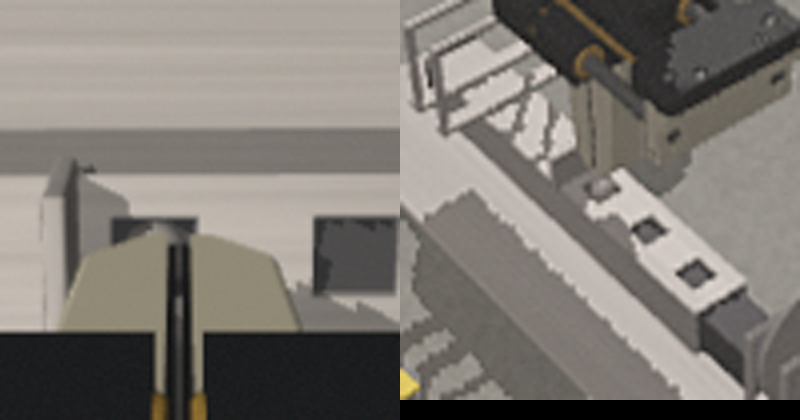

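The fingertip hangs just behind the button: hole centre at x≈155 px, finger centre at x≈178 px, about 4 mm behind. The tab at x≈60 px is clear of the finger. Next I feel downwards.

Emit:
{"name": "servo_tool", "arguments": {
  "increments": [
    {"slide": [0,0,6],"dr": [0,0,0],"jaw": 1},
    {"slide": [0,0,11],"dr": [0,0,0],"jaw": 1},
    {"slide": [0,0,14],"dr": [0,0,0],"jaw": 1},
    {"slide": [0,0,16],"dr": [0,0,0],"jaw": 1},
    {"slide": [0,0,17],"dr": [0,0,0],"jaw": 1},
    {"slide": [0,0,17],"dr": [0,0,0],"jaw": 1},
    {"slide": [0,0,17],"dr": [0,0,0],"jaw": 1}
  ]
}}

```text
t: 3.7
tool_pos: [0.5852, 0.0151, 0.259]
orientation: [-3.123, -0.334, -0.002]
force: [-1.4, 0.4, 2.6]
opening: 0.0007
gripper_force: 1.6
```

Emit:
{"name": "servo_tool", "arguments": {
  "increments": [
    {"slide": [0,0,1],"dr": [0,0,0],"jaw": 1},
    {"slide": [0,0,1],"dr": [0,0,0],"jaw": 1},
    {"slide": [0,0,1],"dr": [0,0,0],"jaw": 1}
  ]
}}

```text
t: 4.0
tool_pos: [0.5852, 0.0151, 0.2578]
orientation: [-3.123, -0.334, -0.002]
force: [-1.9, 0.7, 3.1]
opening: 0.0003
gripper_force: 1.8
```

Emit:
{"name": "servo_tool", "arguments": {
  "increments": [
    {"slide": [0,0,1],"dr": [0,0,0],"jaw": 1},
    {"slide": [0,0,1],"dr": [0,0,0],"jaw": 1},
    {"slide": [0,0,1],"dr": [0,0,0],"jaw": 1}
  ]
}}

```text
t: 4.3
tool_pos: [0.5853, 0.0151, 0.2571]
orientation: [-3.123, -0.334, -0.002]
force: [-2.6, 0.1, 6.1]
opening: 0.0004
gripper_force: 3.3
```

Emit:
{"name": "servo_tool", "arguments": {
  "increments": [
    {"slide": [0,0,0.4],"dr": [0,0,0],"jaw": 1},
    {"slide": [0,0,0.4],"dr": [0,0,0],"jaw": 1},
    {"slide": [0,-1,0.4],"dr": [0,0,0],"jaw": 1},
    {"slide": [0,-2,0.4],"dr": [0,0,0],"jaw": 1},
    {"slide": [0,-3,0.4],"dr": [0,0,0],"jaw": 1},
    {"slide": [0,-4,0.4],"dr": [0,0,0],"jaw": 1}
  ]
}}

```text
t: 4.9
tool_pos: [0.5849, 0.0182, 0.2572]
orientation: [3.122, 0.333, 0.004]
force: [-0.3, -3.1, 6.2]
opening: 0.0001
gripper_force: 3.1
```

Emit:
{"name": "servo_tool", "arguments": {
  "increments": [
    {"slide": [0,-1,0.2],"dr": [0,0,0],"jaw": 1},
    {"slide": [0,-2,0.2],"dr": [0,0,0],"jaw": 1},
    {"slide": [0,-3,0.2],"dr": [0,0,0],"jaw": 1}
  ]
}}

```text
t: 5.2
tool_pos: [0.5844, 0.021, 0.2571]
orientation: [3.122, 0.333, 0.005]
force: [-0.3, -4.6, 6.5]
opening: 0.0006
gripper_force: 3.6
```

Emit:
{"name": "servo_tool", "arguments": {
  "increments": [
    {"slide": [0,-1,0.2],"dr": [0,0,0],"jaw": 1},
    {"slide": [0,-2,0.2],"dr": [0,0,0],"jaw": 1},
    {"slide": [0,-3,0.2],"dr": [0,0,0],"jaw": 1},
    {"slide": [0,-4,0.2],"dr": [0,0,0],"jaw": 1}
  ]
}}

```text
t: 5.6
tool_pos: [0.5836, 0.0245, 0.2571]
orientation: [3.121, 0.332, 0.005]
force: [-0.1, -5.3, 6.1]
opening: 0.0004
gripper_force: 4.3
```

Emit:
{"name": "servo_tool", "arguments": {
  "increments": [
    {"slide": [0,-1.5,0.2],"dr": [0,0,0],"jaw": 1},
    {"slide": [0,-3,0.2],"dr": [0,0,0],"jaw": 1},
    {"slide": [0,-4.5,0.2],"dr": [0,0,0],"jaw": 1},
    {"slide": [0,-6,0.2],"dr": [0,0,0],"jaw": 1}
  ]
}}

```text
t: 6.0
tool_pos: [0.5823, 0.0308, 0.2569]
orientation: [3.122, 0.333, 0.005]
force: [-1.1, -4.2, 8.1]
opening: 0.0005
gripper_force: 4.3
```

```bash
python3 - <<'E'
from h import *
s=read_state(); print(s['t'],s['tool_pos'],s['force'])
im,d=read_camera('wrist'); im2,_=read_camera('side')
o=np.zeros((420,800,3),np.uint8)
o[:420,:400]=cv2.resize(im[205:331,260:380],(400,420),interpolation=cv2.INTER_CUBIC); o[:400,400:]=cv2.resize(im2[180:280,260:360],(400,400),interpolation=cv2.INTER_CUBIC)
cv2.imwrite('pics/w3.png',o[...,::-1])
E
```

```text
6.0 [0.58227156 0.03084595 0.25685632] [-1.06207681 -4.16792014  8.1174156 ]
```

View pics/w3.png

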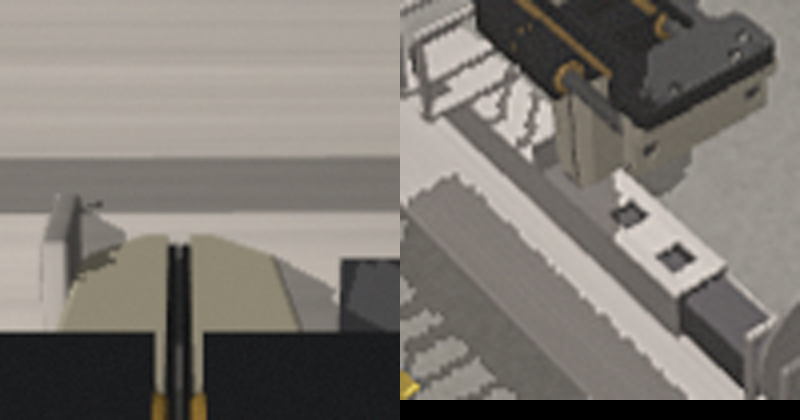

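The tab has moved with the finger, and the side view shows the holes shifted by about 13 mm, so the button is now under the wall. I'll lift the load off the sleeve and keep pushing on the tab.

Emit:
{"name": "servo_tool", "arguments": {
  "increments": [
    {"slide": [0,-1.5,-0.5],"dr": [0,0,0],"jaw": 1},
    {"slide": [0,-3,-1],"dr": [0,0,0],"jaw": 1},
    {"slide": [0,-4.5,-1.5],"dr": [0,0,0],"jaw": 1},
    {"slide": [0,-6,-2],"dr": [0,0,0],"jaw": 1},
    {"slide": [0,-7.5,-2],"dr": [0,0,0],"jaw": 1},
    {"slide": [0,-9,-2],"dr": [0,0,0],"jaw": 1},
    {"slide": [0,-10.5,-2],"dr": [0,0,0],"jaw": 1},
    {"slide": [0,-12,-2],"dr": [0,0,0],"jaw": 1}
  ]
}}

```text
t: 6.9
tool_pos: [0.5794, 0.0434, 0.2579]
orientation: [-3.124, -0.334, -0.004]
force: [3.2, -2.6, 1.7]
opening: 0.0002
gripper_force: 2.7
```

```bash
cat > m.py <<'E'
from h import *
s=read_state(); print(s['t'],s['tool_pos'],s['force'])
a=np.radians(12.2); ey=np.array([-np.sin(a),np.cos(a)]); ex=np.array([np.cos(a),np.sin(a)]); o=np.array([.583,.018])
# sleeve -y end / holes from side camera, compared with the start
def holes(im,c):
    g=cv2.cvtColor(im,cv2.COLOR_RGB2GRAY); out=[]
    m=(g<105).astype(np.uint8); n,l,st,ce=cv2.connectedComponentsWithStats(m)
    for i in range(1,n):
        if 8<st[i,4]<150:
            p=ray(c,*ce[i],.072)[:2]-o
            if abs(p@ex)<.006 and -.09<p@ey<.06: out.append((st[i,4],round(p@ex*1000,1),round(p@ey*1000,1)))
    return out
c=cam('side'); z=np.load('side0.npz'); print(holes(z['im'],c)); im,_=read_camera('side'); print(holes(im,c))
E
python3 m.py
```

```text
6.9 [0.57942788 0.04340703 0.25789445] [ 3.2467207  -2.55629591  1.74143748]
[(np.int32(18), np.float64(-3.2), np.float64(-0.5)), (np.int32(33), np.float64(-0.5), np.float64(-34.2)), (np.int32(38), np.float64(-0.4), np.float64(-69.4))]
[(np.int32(27), np.float64(-1.1), np.float64(-8.8)), (np.int32(31), np.float64(-0.8), np.float64(-42.7))]
```

Emit:
{"name": "servo_tool", "arguments": {
  "increments": [
    {"slide": [0,-1.5,0],"dr": [0,0,0],"jaw": 1},
    {"slide": [0,-3,0],"dr": [0,0,0],"jaw": 1},
    {"slide": [0,-4.5,0],"dr": [0,0,0],"jaw": 1},
    {"slide": [0,-5.5,0],"dr": [0,0,0],"jaw": 1},
    {"slide": [0,-6,0],"dr": [0,0,0],"jaw": 1},
    {"slide": [0,-6,0],"dr": [0,0,0],"jaw": 1}
  ]
}}

```text
t: 7.55
tool_pos: [0.5777, 0.0494, 0.2577]
orientation: [-3.123, -0.334, -0.001]
force: [2.6, 0.2, 3.5]
opening: 0.0007
gripper_force: 1.5
```

```bash
python3 m.py
```

```text
7.55 [0.57772149 0.04941359 0.25773551] [2.57228059 0.22226959 3.49875015]
[(np.int32(18), np.float64(-3.2), np.float64(-0.5)), (np.int32(33), np.float64(-0.5), np.float64(-34.2)), (np.int32(38), np.float64(-0.4), np.float64(-69.4))]
[(np.int32(10), np.float64(0.0), np.float64(-5.2)), (np.int32(32), np.float64(-0.6), np.float64(-36.2))]
```

Emit:
{"name": "servo_tool", "arguments": {
  "increments": [
    {"slide": [0,-0.5,0],"dr": [0,0,0],"jaw": 1},
    {"slide": [0,-0.7,0],"dr": [0,0,0],"jaw": 1},
    {"slide": [0,-0.7,0],"dr": [0,0,0],"jaw": 1}
  ]
}}

```text
t: 7.9
tool_pos: [0.5776, 0.0498, 0.2577]
orientation: [-3.124, -0.333, -0.001]
force: [1.7, -1.0, 2.9]
opening: 0.0004
gripper_force: 1.7
```

```bash
python3 m.py; python3 - <<'E'
from h import *
im2,_=read_camera('side')
cv2.imwrite('pics/s4.png',cv2.resize(im2[190:270,280:360],(560,560),interpolation=cv2.INTER_CUBIC)[...,::-1])
E
```

```text
7.9 [0.57763688 0.0498341  0.25772785] [ 1.68196797 -1.02502988  2.89712475]
[(np.int32(18), np.float64(-3.2), np.float64(-0.5)), (np.int32(33), np.float64(-0.5), np.float64(-34.2)), (np.int32(38), np.float64(-0.4), np.float64(-69.4))]
[(np.int32(11), np.float64(-0.4), np.float64(-5.2)), (np.int32(33), np.float64(-0.6), np.float64(-35.9))]
```

View pics/s4.png

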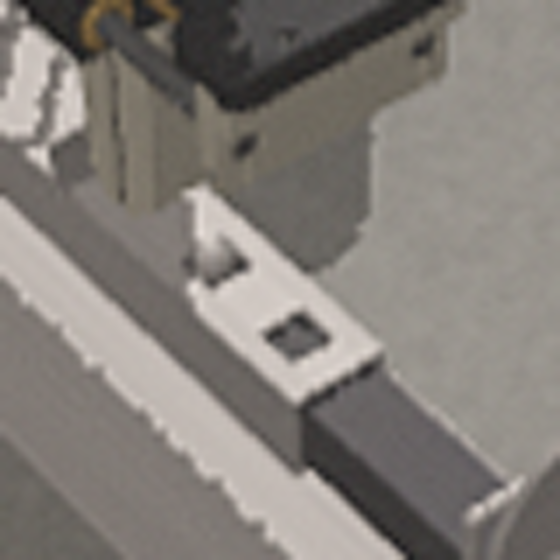

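The dome shows in the next hole at (215,255), and the sleeve is out by about 33.5 mm. I'll nudge it about 1 mm further to centre it.

Emit:
{"name": "servo_tool", "arguments": {
  "increments": [
    {"slide": [0,-0.5,-0.5],"dr": [0,0,0],"jaw": 1},
    {"slide": [0,-1,-0.5],"dr": [0,0,0],"jaw": 1},
    {"slide": [0,-1.2,-0.5],"dr": [0,0,0],"jaw": 1},
    {"slide": [0,-1.2,-0.5],"dr": [0,0,0],"jaw": 1}
  ]
}}

```text
t: 8.4
tool_pos: [0.5773, 0.0512, 0.2581]
orientation: [-3.123, -0.334, -0.001]
force: [0.5, -1.4, 0.6]
opening: 0.0005
gripper_force: 1.2
```

```bash
python3 m.py
```

```text
8.4 [0.57728657 0.05122545 0.25807272] [ 0.52393577 -1.36605256  0.63696153]
[(np.int32(18), np.float64(-3.2), np.float64(-0.5)), (np.int32(33), np.float64(-0.5), np.float64(-34.2)), (np.int32(38), np.float64(-0.4), np.float64(-69.4))]
[(np.int32(31), np.float64(-0.9), np.float64(-34.3))]
```

The sleeve is out by about 35.1 mm, so I back off from the tab and lift.

Emit:
{"name": "servo_tool", "arguments": {
  "increments": [
    {"slide": [0,1,-1.5],"dr": [0,0,0],"jaw": 1},
    {"slide": [0,2.5,-5],"dr": [0,0,0],"jaw": 1},
    {"slide": [0,3,-15],"dr": [0,0,0],"jaw": 1},
    {"slide": [0,3,-35],"dr": [0,0,0],"jaw": 1},
    {"slide": [0,3,-65],"dr": [0,0,0],"jaw": 1},
    {"slide": [0,3,-95],"dr": [0,0,0],"jaw": 1},
    {"slide": [0,3,-110],"dr": [0,0,0],"jaw": 1},
    {"slide": [0,3,-110],"dr": [0,0,0],"jaw": 1},
    {"slide": [0,3,-110],"dr": [0,0,0],"jaw": 1}
  ]
}}

```text
t: 9.35
tool_pos: [0.5777, 0.0482, 0.3676]
orientation: [-3.123, -0.334, -0.001]
force: [0.3, -0.1, -0.7]
opening: 0.0007
gripper_force: 0.0
```

```bash
python3 m.py; python3 - <<'E'
from h import *
im2,_=read_camera('side'); im,_=read_camera('wrist')
o=np.hstack([cv2.resize(im2[190:270,280:360],(400,400),interpolation=cv2.INTER_CUBIC),cv2.resize(im[200:290,270:360],(400,400),interpolation=cv2.INTER_CUBIC)])
cv2.imwrite('pics/s5.png',o[...,::-1])
E
```

```text
9.35 [0.57774554 0.04815103 0.36757592] [ 0.34204516 -0.05634789 -0.65672004]
[(np.int32(18), np.float64(-3.2), np.float64(-0.5)), (np.int32(33), np.float64(-0.5), np.float64(-34.2)), (np.int32(38), np.float64(-0.4), np.float64(-69.4))]
[(np.int32(16), np.float64(2.2), np.float64(35.8)), (np.int32(33), np.float64(-0.5), np.float64(-34.2))]
```

View pics/s5.png

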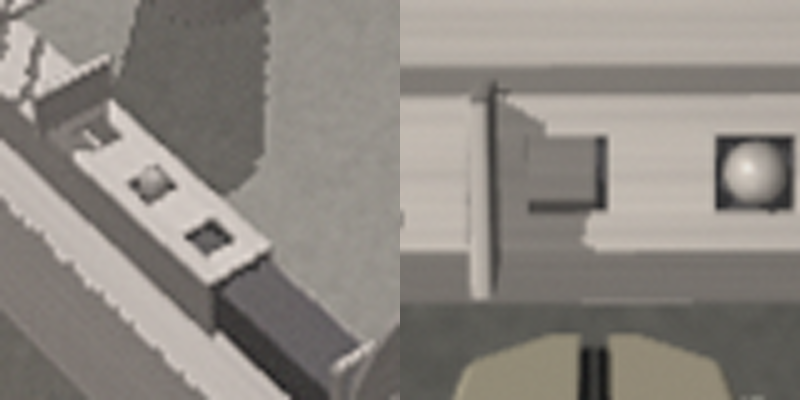

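The button dome stands up in the middle of the second hole (wrist crop at (755,172)), and the sleeve is out by 35.2 mm with the gripper clear.

```bash
python3 -c "
from plant import close_job; print(close_job())"
```

```text
the job is handed in; nothing more can be done
None
```

The rack is one hole longer: the sleeve is out by about 35 mm with the button up in the next hole. The gripper touches nothing, and the job is handed in (no verdict came back).

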